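# Set two rollers at the top of the inclined track

## Task

Get the rolling race ready: with a fingertip placed low behind it, slowly push each of the two rollers up its own gutter of the inclined track, over the crest and into the seat against the stop plate at the top, so that both stay there and do not roll back. Only push them - do not flick, pinch, press hard or pick them up - and leave the other things on the table where they are.

Things in the scene. Friction and masses are not known exactly. Their poses are not given: they have to be found in the camera images.
- incline: Inclined track, fixed to the table: plywood base 130 x 294 x 8 mm with two parallel aluminium gutters. Origin at table height under its middle; x across the gutters, y along them uphill, z up. Gutter centrelines at x = -27 and +27 mm; each is 50 mm wide between side rails 4 mm thick only 9 mm higher than the gutter floor. All heights below are above the table.
- lip (a point): Low end of the gutter floor, midway between the gutters (track frame 0, -115, 16 mm; axes as the track's). Here a lip 8 mm higher than the floor and 6 mm thick (y = -121 to -115 mm, its top at 24 mm) keeps the rollers from rolling off. The track's base ends at y = -138 mm.
- slope (a point): Point on the floor at the crest, midway between the gutters (track frame 0, 85, 41 mm). Its y axis runs uphill along the floor, which climbs at 7 degrees from the lip to this crest; z is square to that floor. A roller left with its centre before the crest rolls back to the lip.
- stop (a point): Foot of the stop plate's face, midway between the gutters (track frame 0, 140, 32 mm; axes as the track's). The plate's top is at 75 mm. From the crest the floor falls at 9 degrees to this plate: a roller whose centre is past the crest rolls by itself against the plate and stays in this seat.
- solid_roller: Plain polished (slippery) steel cylinder, 60 mm diameter, 45 mm long, 0.25 to 0.49 kg, flat ends, lying across either gutter. Origin at its centre, x along its axis; it turns about x as it rolls. At the start it rests on the lip, centre at y = -94 mm, 49 mm high; in the seat its centre is at y = +110 mm, 67 mm high (track frame). Pushed above its centre height it wedges.
- rim_roller: Polished (slippery) steel roller of the same outside size (60 mm diameter, 45 mm long, 0.18 to 0.35 kg) with deeply recessed ends that leave a 6 mm rim, in the other gutter. Origin at its centre, x along its axis. Start and seat positions along the gutter as for the solid roller.
- mass_100: Bystander: flat brass slotted mass, 38 mm across, 11 mm high, lying beside the track on its -x side. Origin under its centre.
- battery_9v: Bystander: 9 V block battery standing upright, 18 x 27 x 47 mm, beside the track on its -x side. Origin under its centre.
- eraser: Bystander: eraser, 19 x 42 x 12 mm, lying behind the stop plate at the high end. Origin under its centre.

How it is judged (in metres and radians):
At the end, for the whole second after the job is handed in: Both rollers lie at rest (under 0.02 m/s) in the seats at the top, each lying across its gutter (within 0.15 rad) with its centre 102 to 116 mm uphill of the track's origin (110 mm is against the stop plate) and 60 to 74 mm above the table (y of solid_roller in the frame of incline between 0.102 and 0.116 m and z of solid_roller in the frame of incline between 0.06 and 0.074 m and angle between the x axis of each of solid_roller, rim_roller and the x axis of incline, either way round below 0.15 rad and linear speed of each of solid_roller, rim_roller below 0.02 m/s and y of rim_roller in the frame of incline between 0.102 and 0.116 m and z of rim_roller in the frame of incline between 0.06 and 0.074 m); the robot touches nothing.
It fails at once if a roller is lifted off its gutter (more than 20 mm) (z of any of solid_roller, rim_roller in the frame of slope above 0.05 m).
It fails at once if a roller is flicked or runs back down freely (faster than 0.4 m/s) (linear speed of any of solid_roller, rim_roller above 0.4 m/s).
It fails at once if a roller is pinched or jammed (more than 30 N from the fingers) (contact force between any of solid_roller, rim_roller and the fingers above 30 N).
It fails at once if the slotted mass, battery or eraser is moved by more than 15 mm (distance of any of mass_100, battery_9v, eraser from where it was at the start of the episode above 0.015 m).
It also fails if it takes over 58 s, if anything falls off the work surface, if the arm or the gripper's body presses on something with over 40 N, if the wrist force passes 120 N, or if a joint passes its speed limit or range.

## Robot

A 6-joint arm with a two-finger parallel gripper is mounted at the origin on a cart in front of the work surface, level with it; the furniture and walls round the work are solid. World frame = base frame: x ahead of the robot, y to its left, z up, the work surface at z = 0. Lengths are in mm, angles in rad, forces in N, time in s.
With the tool pointing down it reaches from about 350 to 875 mm from the base axis. Payload 4.2 kg.
Tool frame: the origin (TCP) lies at the very end of the fingers, on their centre line; the grasp point (between the pads) lies 19 mm behind it (pinch_z is the distance from the TCP to the grasp point, in mm); z points along the fingers, y is the line along which they close (so a half turn about z gives the same grasp; the last joint's range is limited). The gripper opens to 85 mm and grips with 20 to 120 N. Pads are 22 mm wide; open, the fingers measure 114 mm over their backs; the gripper's body (76 mm by 85 mm) begins 54 mm behind the grasp point. The pads swing forward as they close: fully open they stand 13 mm farther back than shut.
Start: joints at [-1.013, 0.385, 0.008, 0, -1.194, -0.259], TCP at [183.999, -597.28, 231.312] pointing down, gripper open.
Joint ranges: [-3.14, 3.14], [-1.21, 2.06], [-1.07, 1.41], [-3.16, 2.05], [-2.99, -0.16], [-3.1, 3.1]. Speed limits (rad/s): [2.79, 2.79, 3.14, 3.14, 3.14, 3.14].

## Interface

Orientations are given as a unit quaternion [x, y, z, w].
In Python, from bench import * gives the robot as it stands.
- The arm moves only by the tool arm_command, never from a script. Its argument "steps" is one flat list of numbers, 4 for each row, row after row: the shift along the tool's x, y, z in m, then the turn about the tool's z in rad. In form: [tx, ty, tz, roll, tx, ty, tz, roll, ...]. A call has 1 to 20 rows; each row shifts and turns the commanded pose from where the row before left it, along the tool's axes as they then stand; what a row does not reach is not made up. A row lasts 1/8 s, in which the tool goes at most 62.5 mm and 10.7 degrees, less where a joint would pass 70% of its speed; a pose out of reach is approached as far as the arm can. A call with a gripper value outside its range is refused whole. "grip" is the finger opening in m, from 0 to 0.0854, set as the call begins (left out, the last holds). The fingers move at their own pace and stop on an object; the grip force is fixed at half the most. Time passes only in rows, so rows that do not move let the fingers close. It gives the time, the measured TCP pose, the force, the opening and the grip force at its end, in the units of the state.
- read_state(): the state, without advancing time (a new reading comes with each control period).
- get_image(name): name is "scene" or "top"; returns the picture (480x640x3 uint8, red, green, blue); there is no depth.
- get_calibration(name): a dict with "camera_matrix" (3x3 intrinsics, pixels), "k1" (the pictures are not rectified: a ray, as slopes to the right and down, at radius r is drawn at 1 + k1 r^2 times it, then the intrinsics apply), "cam_to_world" (4x4, takes a point from camera to world coordinates). Camera axes: x right, y down, z forward; pixel columns grow to the right and rows downward; lengths in mm; the calibration is good to about 2 mm. A picture is of the moment at which its call begins. get_calibration takes no time and is no camera call.
- job_done(): hands the job in; it is judged then, once.
The state is a dict: "clock": time; "joints": joint angles; "joint_vel": joint speeds; "joint_efforts": joint torques, N m; "position": TCP position; "ee_rot": TCP orientation; "contact_force": force on the tool from outside, world axes, zero at the start; "wrist_torque": the same for the moment, N m; "gripper_width": finger opening in mm; "grasp_force": force on a finger pad.
Only numpy, scipy, OpenCV 4.12 (cv2) and the standard library are available. Lean on these libraries where they do the work, as an engineer would, in place of code of your own. Each camera call takes 0.05 s, during which the arm holds its last target. There are 200 camera calls.

## Working session

There is one attempt and no reset: what is moved stays moved. The work goes in short steps, Python scripts to look and compute and a tool call to move; the robot and the scene stay as the last step left them, time stands still between calls to the robot, and variables do not carry over. Pictures are saved under pics/ and viewed, at most 10 in all, crops included, and the job is handed in when it is done.

Besides the shell and the picture viewer there is one more tool, called after "Request:" by a JSON object that holds its "api" and its "payload", one argument or row to a line. arm_command: Moves the arm, as the interface text tells. Its arguments: {"type":"object","properties":{"steps":{"type":"array","items":{"type":"number"}},"grip":{"type":"number"}},"required":["steps"]}

```bash
mkdir -p pics; ls; python3 - <<'E'
from bench import *
import cv2
for n in("scene","top"):
    cv2.imwrite(f"pics/{n}0.png",get_image(n)[:,:,::-1]); c=get_calibration(n); print(n,c)
print(read_state())
E
```

```text
pics
scene {'camera_matrix': array([[564.8088683 ,   0.        , 301.8898339 ],
       [  0.        , 564.8088683 , 234.34617847],
       [  0.        ,   0.        ,   1.        ]]), 'k1': -0.024271775550418193, 'cam_to_world': array([[-8.77962670e-01, -2.71753875e-01,  3.94121023e-01,
         1.45955135e+02],
       [-4.78702485e-01,  5.07034512e-01, -7.16770489e-01,
         6.48768552e+02],
       [-5.04780254e-03, -8.17964446e-01, -5.75246630e-01,
         5.37423862e+02],
       [ 0.00000000e+00,  0.00000000e+00,  0.00000000e+00,
         1.00000000e+00]])}
top {'camera_matrix': array([[446.30729283,   0.        , 319.33623125],
       [  0.        , 446.30729283, 237.45755477],
       [  0.        ,   0.        ,   1.        ]]), 'k1': -0.019959752053347175, 'cam_to_world': array([[-1.95706488e-02, -9.81274974e-01,  1.91615278e-01,
         3.15427311e+02],
       [-9.99803173e-01,  1.98319845e-02, -5.54061898e-04,
         3.28250031e+01],
       [-3.25642415e-03, -1.91588406e-01, -9.81469958e-01,
         9.11333773e+02],
       [ 0.00000000e+00,  0.00000000e+00,  0.00000000e+00,
         1.00000000e+00]])}
{'clock': 0.1, 'joints': array([-1.01337838e+00,  3.85500792e-01,  6.76085227e-03, -4.09138392e-04,
       -1.19400736e+00, -2.58613799e-01]), 'joint_vel': array([-2.37261960e-03, -2.58170486e-03,  2.99295816e-03,  2.94413099e-03,
        4.41587309e-06,  5.15183186e-04]), 'joint_efforts': array([-3.71581309e-04, -3.93317735e+01,  1.88929904e+01,  4.19783056e+00,
       -2.55243751e-03,  9.47991595e-06]), 'position': array([ 183.85097503, -596.80335369,  230.32141452]), 'ee_rot': array([-1.48772209e-01,  9.88870994e-01,  9.70855444e-04, -2.12525535e-04]), 'contact_force': array([ 0.12052858, -0.42873288,  0.40510483]), 'wrist_torque': array([-0.02583346, -0.04752799, -0.01586394]), 'grasp_force': 0.0, 'gripper_width': 85.50559554374796}
```

View pics/top0.png

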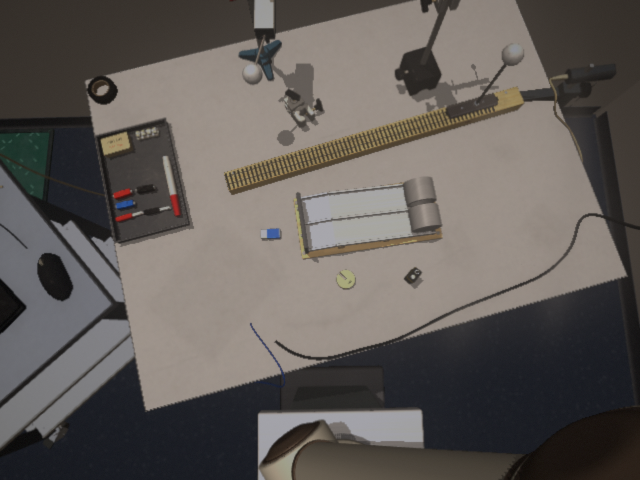

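View pics/scene0.png

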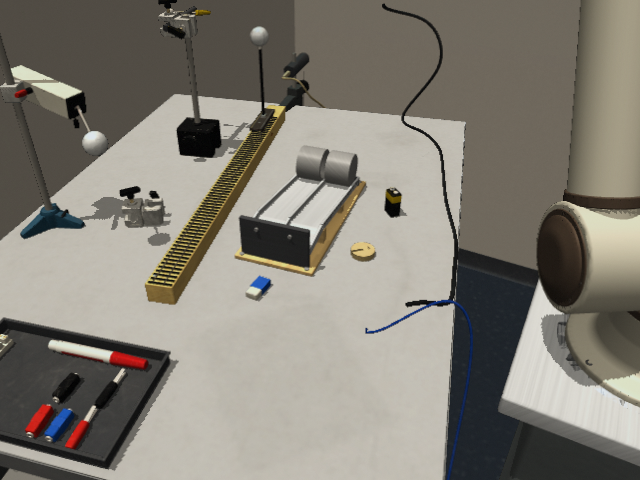

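The top view shows the track with its stop plate at left (u≈302) and the rollers at the low right end, (420,190) and (425,217). The bystanders are the mass (346,280), battery (413,275) and eraser (271,234). The scene view confirms this layout. Next I'll enlarge the track.

```bash
python3 - <<'E'
import cv2
i=cv2.imread("pics/top0.png")[165:275,288:448]
cv2.imwrite("pics/topc.png",cv2.resize(i,None,fx=5,fy=5,interpolation=cv2.INTER_CUBIC))
i=cv2.imread("pics/scene0.png")[140:280,225:385]
cv2.imwrite("pics/scc.png",cv2.resize(i,None,fx=4.2,fy=4.2,interpolation=cv2.INTER_CUBIC))
E
```

```text
(no output)
```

View pics/topc.png

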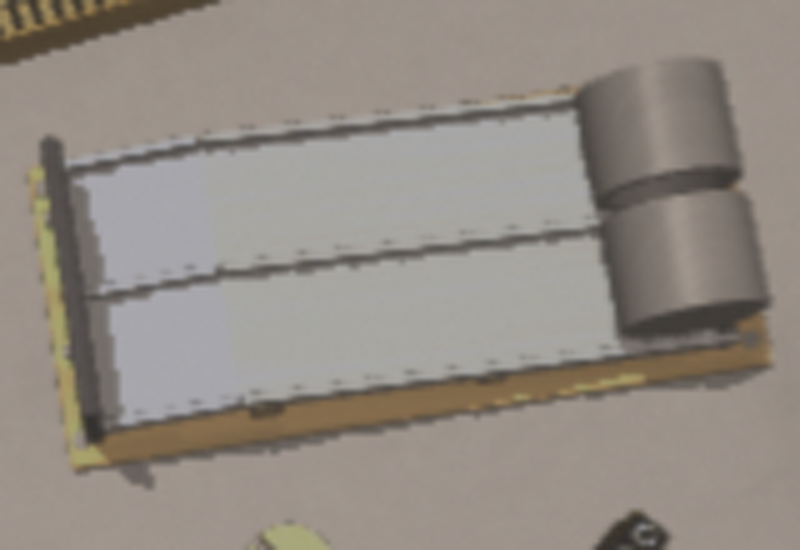

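View pics/scc.png

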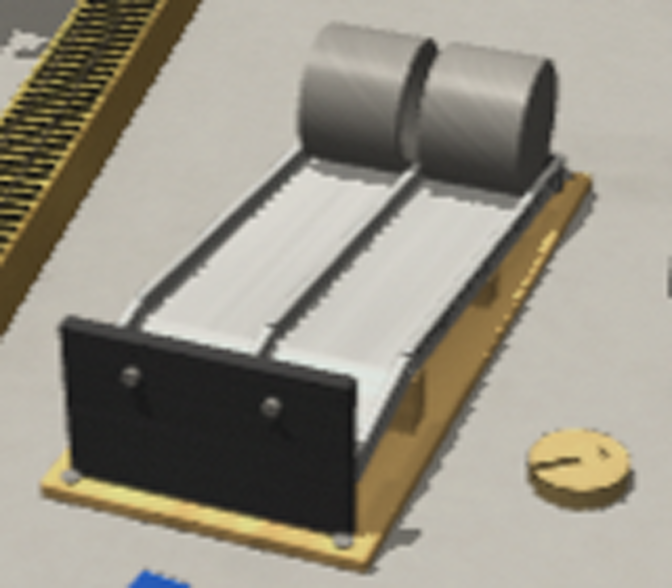

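The crop shows the base corners at (75,468), (32,172) and (770,365), and the crest line around (222,275). In the scene crop the corners are at (42,487), (368,562) and (590,178). I'll fit the track pose to these.

```bash
cat > h.py <<'E'
from bench import *
import numpy as np
from scipy.optimize import least_squares
def proj(n,P):
    c=get_calibration(n);T=np.linalg.inv(np.array(c["cam_to_world"]));K=np.array(c["camera_matrix"])
    p=T[:3,:3]@np.asarray(P,float)+T[:3,3];s=p[:2]/p[2];s=s*(1+c["k1"]*(s@s))
    return K[:2,:2]@s+K[:2,2]
def w(q,P): 
    c,s=np.cos(q[2]),np.sin(q[2]);return np.array([q[0]+c*P[0]-s*P[1],q[1]+s*P[0]+c*P[1],P[2]])
E
python3 - <<'E'
from h import *
tc=lambda U,V:((U+.5)/5-.5+288,(V+.5)/5-.5+165)
sc=lambda U,V:((U+.5)/4.2-.5+225,(V+.5)/4.2-.5+140)
D=[("top",tc(75,468),(-65,156,8)),("top",tc(32,172),(65,156,8)),("top",tc(770,362),(-65,-138,8)),("top",tc(222,275),(0,85,42)),
("scene",sc(42,487),(65,156,8)),("scene",sc(368,562),(-65,156,8)),("scene",sc(592,178),(-65,-138,8))]
f=lambda q:np.concatenate([proj(n,w(q,P))-uv for n,uv,P in D])
r=least_squares(f,[480,0,0.1]);q=r.x;print(q,f(q).reshape(-1,2).round(1))
for P in [(-27,-94,49),(27,-94,49),(-27,-150,60),(27,-150,60),(-27,110,67)]: print(P,w(q,P).round(1),np.hypot(*w(q,P)[:2]).round())
for P in [(-27,-94,49),(27,-94,49)]:print(((proj("top",w(q,P))-[288,165])*5).round())
c=read_state()["ee_rot"]
from scipy.spatial.transform import Rotation as R
print(R.from_quat(c).as_matrix().round(3))
E
```

```text
[ 5.32564175e+02 -7.67319750e+01  1.35936640e-01] [[-0.8  1.1]
 [-1.3 -0.3]
 [ 1.1  0.4]
 [-0.6  0. ]
 [-0.7 -1.1]
 [ 0.3 -0.5]
 [ 0.2 -1.4]]
(-27, -94, 49) [ 518.6 -173.5   49. ] 547.0
(27, -94, 49) [ 572.1 -166.2   49. ] 596.0
(-27, -150, 60) [ 526.1 -229.    60. ] 574.0
(27, -150, 60) [ 579.6 -221.7   60. ] 621.0
(-27, 110, 67) [490.9  28.6  67. ] 492.0
[673. 266.]
[646. 137.]
[[-0.956 -0.294 -0.001]
 [-0.294  0.956  0.002]
 [ 0.     0.002 -1.   ]]
```

Request:
{"api": "arm_command", "payload": {
  "grip": 0,
  "steps": [0,0,0,0.163,-0.0324,0.0252,0,0,-0.0324,0.0252,0,0,-0.0324,0.0252,0,0,-0.0324,0.0252,0,0,-0.0324,0.0252,0,0,-0.0324,0.0252,0,0,-0.0324,0.0252,0,0,-0.0324,0.0252,0,0,-0.0324,0.0252,0,0,-0.0324,0.0252,0,0,-0.0324,0.0252,0,0,-0.0324,0.0252,0,0,0,0,0,0,0,0,0.05,0,0,0,0.05,0,0,0,0,0]
}}

```text
clock: 2.22
position: [524.7, -244.9, 127.4]
ee_rot: [-0.067, 0.998, 0.002, -0.005]
contact_force: [0.3, 0.4, 0.9]
gripper_width: -0.3
grasp_force: 0.0
```

```bash
cat >> h.py <<'E'
Q=[532.56,-76.73,0.136]
def st():
    from scipy.spatial.transform import Rotation as R
    s=read_state();p=s["position"];d=p[:2]-Q[:2];c,n=np.cos(Q[2]),np.sin(Q[2])
    M=R.from_quat(s["ee_rot"]).as_matrix()
    print("clock",round(s["clock"],2),"track",np.round([c*d[0]+n*d[1],-n*d[0]+c*d[1],p[2]],1),"yaw of tool y vs uphill",round(np.arctan2(M[1,1],M[0,1])-np.pi/2-Q[2],4),"F",s["contact_force"].round(1),s["gripper_width"])
E
python3 - <<'E'
from h import *
st()
import cv2
a=get_image("scene")[110:260,230:430,::-1];b=get_image("top")[150:280,290:490,::-1]
r=lambda i:cv2.resize(i,None,fx=2.1,fy=2.1,interpolation=cv2.INTER_CUBIC)
cv2.imwrite("pics/c1.png",np.vstack([r(a),r(b)]))
E
```

```text
clock 2.23 track [ -30.6 -165.5  127.4] yaw of tool y vs uphill -0.0016 F [0.3 0.4 0.9] -0.26572010153250236
```

View pics/c1.png

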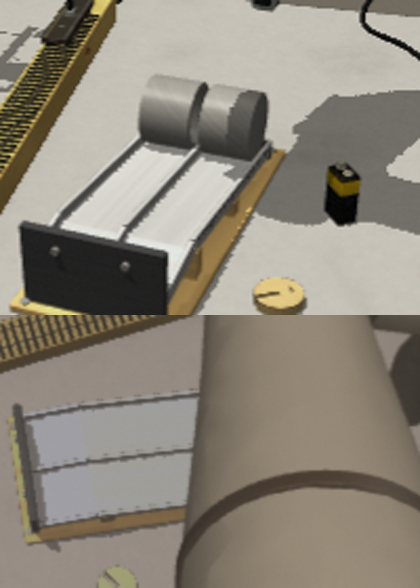

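The near roller and battery are undisturbed; the fingers are above this crop. I'll lower behind the roller (x −27, y −165, z 33) and check.

Request:
{"api": "arm_command", "payload": {
  "steps": [-0.0035,0,0.0,0,0,0,0.02,0,0,0,0.02,0,0,0,0.02,0,0,0,0.02,0,0,0,0.014,0,0,0,0,0,0,0,0,0]
}}

```text
clock: 3.32
position: [532.7, -244.8, 38.4]
ee_rot: [-0.068, 0.998, -0.0, 0.001]
contact_force: [-0.5, 0.2, 0.1]
gripper_width: 0.0
grasp_force: 0.0
```

```bash
python3 - <<'E'
from h import *
st()
import cv2
print(proj("scene",read_state()["position"]))
a=get_image("scene")[40:220,260:440,::-1]
cv2.imwrite("pics/c2.png",cv2.resize(a,None,fx=3.2,fy=3.2,interpolation=cv2.INTER_CUBIC))
E
```

```text
clock 3.33 track [ -22.7 -166.5   38.4] yaw of tool y vs uphill 0.0002 F [-0.5  0.2  0.1] 0.0231285881148431
[349.31671321 155.9482269 ]
```

View pics/c2.png

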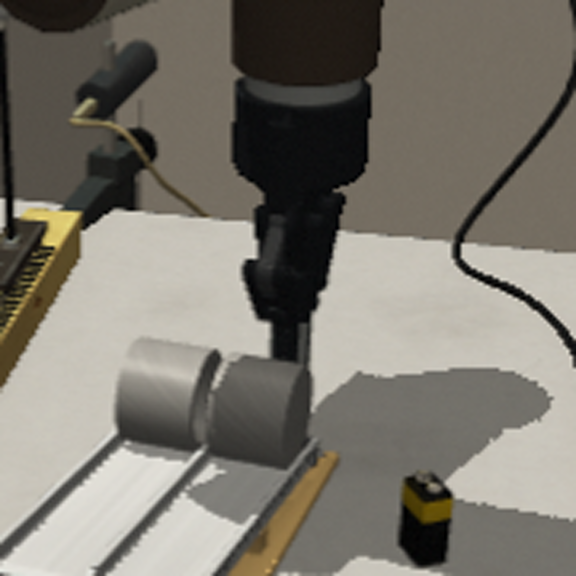

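The finger is behind the near roller, about 4 mm toward the middle. I'll correct that and close in.

Request:
{"api": "arm_command", "payload": {
  "steps": [0.004,0,0.004,0,0,0,0,0,0,0.005,0,0,0,0.005,0,0,0,0.005,0,0,0,0.003,0,0,0,0,0,0,0,0,0,0]
}}

```text
clock: 4.38
position: [525.4, -227.3, 33.3]
ee_rot: [-0.068, 0.998, -0.0, 0.0]
contact_force: [0.3, 0.1, 1.1]
gripper_width: 0.1
grasp_force: 0.0
```

```bash
python3 -c "
from h import *
st()"
```

```text
clock 4.38 track [ -27.5 -148.2   33.3] yaw of tool y vs uphill -0.0002 F [0.3 0.1 1.1] 0.0740109791537461
```

Request:
{"api": "arm_command", "payload": {
  "steps": [0,0.003,0,0,0,0.003,0,0,0,0.003,0,0,0,0.003,-0.0004,0,0,0.003,-0.0004,0,0,0.003,-0.0004,0,0,0.004,-0.0005,0,0,0.004,-0.0005,0,0,0.004,-0.0005,0,0,0.004,-0.0005,0,0,0.004,-0.0005,0,0,0.004,-0.0005,0,0,0.004,-0.0005,0,0,0.004,-0.0005,0]
}}

```text
clock: 6.12
position: [518.5, -177.4, 38.5]
ee_rot: [-0.068, 0.998, 0.0, -0.0]
contact_force: [-0.5, -1.4, 1.9]
gripper_width: -0.0
grasp_force: 0.6
```

```bash
python3 - <<'E'
from h import *
st()
import cv2
a=get_image("scene")[40:270,230:410,::-1]
cv2.imwrite("pics/c3.png",cv2.resize(a,None,fx=2.6,fy=2.6,interpolation=cv2.INTER_CUBIC))
E
```

```text
clock 6.12 track [-27.5 -97.9  38.5] yaw of tool y vs uphill -0.0002 F [-0.5 -1.4  1.9] -0.024945302745260304
```

View pics/c3.png

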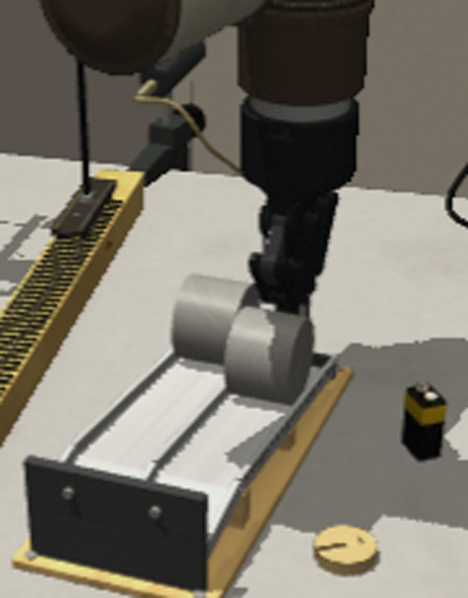

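The roller is rolling up ahead of the finger with only about 1.5 N of force. Continue.

Request:
{"api": "arm_command", "payload": {
  "steps": [0,0.005,-0.0006,0,0,0.005,-0.0006,0,0,0.005,-0.0006,0,0,0.005,-0.0006,0,0,0.005,-0.0006,0,0,0.005,-0.0006,0,0,0.005,-0.0006,0,0,0.005,-0.0006,0,0,0.005,-0.0006,0,0,0.005,-0.0006,0,0,0.005,-0.0006,0,0,0.005,-0.0006,0,0,0.005,-0.0006,0,0,0.005,-0.0006,0,0,0.005,-0.0006,0,0,0.005,-0.0006,0,0,0.005,-0.0006,0,0,0.005,-0.0006,0,0,0.005,-0.0006,0,0,0.005,-0.0006,0]
}}

```text
clock: 8.68
position: [505.0, -78.3, 50.6]
ee_rot: [-0.068, 0.998, -0.0, 0.0]
contact_force: [0.0, -0.2, 1.1]
gripper_width: 0.4
grasp_force: 0.6
```

```bash
python3 -c "
from h import *
st()"
```

```text
clock 8.68 track [-27.5   2.2  50.6] yaw of tool y vs uphill -0.0002 F [ 0.  -0.2  1.1] 0.4165469108615667
```

Request:
{"api": "arm_command", "payload": {
  "steps": [0,0.004,-0.0005,0,0,0.004,-0.0005,0,0,0.004,-0.0005,0,0,0.004,-0.0005,0,0,0.004,-0.0005,0,0,0.004,-0.0005,0,0,0.004,-0.0005,0,0,0.004,-0.0005,0,0,0.004,-0.0005,0,0,0.003,0,0,0,0.003,0,0,0,0.003,0,0,0,0.003,0,0,0,0.003,0,0,0,0.003,0,0,0,0,0,0,0,0,0,0]
}}

```text
clock: 10.8
position: [497.7, -25.2, 55.0]
ee_rot: [-0.068, 0.998, 0.0, 0.0]
contact_force: [-0.2, 0.4, 0.5]
gripper_width: -0.2
grasp_force: 0.0
```

```bash
python3 - <<'E'
from h import *
st()
import cv2
a=get_image("scene")[90:290,210:390,::-1]
cv2.imwrite("pics/c4.png",cv2.resize(a,None,fx=2.9,fy=2.9,interpolation=cv2.INTER_CUBIC))
E
```

```text
clock 10.8 track [-27.5  55.8  55. ] yaw of tool y vs uphill -0.0002 F [-0.2  0.4  0.5] -0.18641721671299938
```

View pics/c4.png

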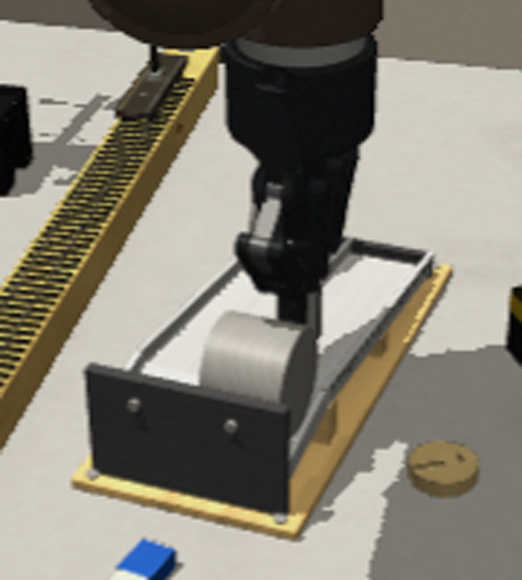

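The near roller is in its seat against the plate, with zero force on the finger. The far roller is hidden behind the gripper. I'll retreat, lift, and go behind the far gutter's lip.

Request:
{"api": "arm_command", "payload": {
  "steps": [0,-0.01,0,0,0,-0.01,0,0,0,0,-0.025,0,0,0,-0.03,0,0,0,-0.03,0,0,-0.03,0,0,-0.0091,-0.0287,0,0,-0.0091,-0.0287,0,0,-0.0091,-0.0287,0,0,-0.0091,-0.0287,0,0,-0.0091,-0.0287,0,0,-0.0091,-0.0287,0,0,0,0,0,0,0,0,0,0,0,0,0,0]
}}

```text
clock: 12.72
position: [581.5, -237.4, 140.1]
ee_rot: [-0.068, 0.998, 0.0, -0.0]
contact_force: [-0.0, -0.2, 0.5]
gripper_width: -0.2
grasp_force: 0.0
```

```bash
python3 - <<'E'
from h import *
st()
import cv2
a=get_image("scene")[90:290,210:390,::-1]
cv2.imwrite("pics/c5.png",cv2.resize(a,None,fx=2.9,fy=2.9,interpolation=cv2.INTER_CUBIC))
E
```

```text
clock 12.72 track [  26.7 -165.9  140.1] yaw of tool y vs uphill 0.0003 F [-0.  -0.2  0.5] -0.16014339820872014
```

View pics/c5.png

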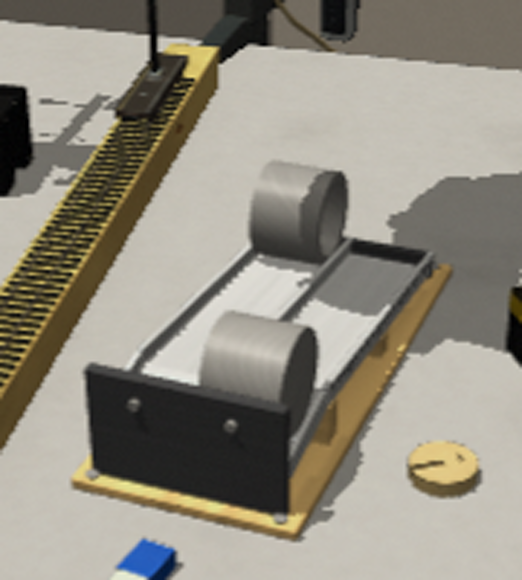

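The first roller stays seated and the rim roller is still on its lip. Now I'll lower to z 33 and do the same again.

Request:
{"api": "arm_command", "payload": {
  "steps": [0,0,0.022,0,0,0,0.022,0,0,0,0.022,0,0,0,0.022,0,0,0,0.018,0,0,0,0,0,0,0,0,0,0,0.005,0,0,0,0.005,0,0,0,0.005,0,0,0,0.003,0,0,0,0,0,0,0,0,0,0]
}}

```text
clock: 14.4
position: [579.5, -220.1, 34.0]
ee_rot: [-0.068, 0.998, -0.0, 0.0]
contact_force: [0.3, 0.8, -0.0]
gripper_width: -0.1
grasp_force: 0.0
```

```bash
python3 -c "
from h import *
st()"
```

```text
clock 14.4 track [  27.1 -148.4   34. ] yaw of tool y vs uphill -0.0002 F [ 0.3  0.8 -0. ] -0.08424830420017757
```

Request:
{"api": "arm_command", "payload": {
  "steps": [0,0.003,0,0,0,0.003,0,0,0,0.003,0,0,0,0.003,-0.0004,0,0,0.003,-0.0004,0,0,0.003,-0.0004,0,0,0.004,-0.0005,0,0,0.004,-0.0005,0,0,0.004,-0.0005,0,0,0.004,-0.0005,0,0,0.004,-0.0005,0,0,0.004,-0.0005,0,0,0.004,-0.0005,0,0,0.004,-0.0005,0]
}}

```text
clock: 16.15
position: [572.7, -170.3, 39.3]
ee_rot: [-0.068, 0.998, 0.0, 0.0]
contact_force: [-0.2, -0.8, -0.3]
gripper_width: 0.1
grasp_force: 0.4
```

Request:
{"api": "arm_command", "payload": {
  "steps": [0,0.005,-0.0006,0,0,0.005,-0.0006,0,0,0.005,-0.0006,0,0,0.005,-0.0006,0,0,0.005,-0.0006,0,0,0.005,-0.0006,0,0,0.005,-0.0006,0,0,0.005,-0.0006,0,0,0.005,-0.0006,0,0,0.005,-0.0006,0,0,0.005,-0.0006,0,0,0.005,-0.0006,0,0,0.005,-0.0006,0,0,0.005,-0.0006,0,0,0.005,-0.0006,0,0,0.005,-0.0006,0,0,0.005,-0.0006,0,0,0.005,-0.0006,0,0,0.005,-0.0006,0,0,0.005,-0.0006,0]
}}

```text
clock: 18.65
position: [559.1, -71.1, 51.3]
ee_rot: [-0.068, 0.998, 0.0, -0.0]
contact_force: [-0.1, -0.8, -0.4]
gripper_width: 0.2
grasp_force: 0.4
```

```bash
python3 -c "
from h import *
st()"
```

```text
clock 18.65 track [27.1  2.  51.3] yaw of tool y vs uphill -0.0002 F [-0.1 -0.8 -0.4] 0.21968266794587277
```

Request:
{"api": "arm_command", "payload": {
  "steps": [0,0.004,-0.0005,0,0,0.004,-0.0005,0,0,0.004,-0.0005,0,0,0.004,-0.0005,0,0,0.004,-0.0005,0,0,0.004,-0.0005,0,0,0.004,-0.0005,0,0,0.004,-0.0005,0,0,0.004,-0.0005,0,0,0.003,0,0,0,0.003,0,0,0,0.003,0,0,0,0.003,0,0,0,0.003,0,0,0,0.003,0,0,0,0,0,0,0,0,0,0]
}}

```text
clock: 20.78
position: [551.9, -18.0, 55.7]
ee_rot: [-0.068, 0.998, -0.0, 0.0]
contact_force: [-0.1, 0.3, -0.6]
gripper_width: 0.2
grasp_force: 0.0
```

Request:
{"api": "arm_command", "payload": {
  "steps": [0,-0.01,0,0,0,-0.01,0,0,0,0,-0.025,0,0,0,-0.03,0,0,0,-0.03,0,0,-0.03,0,0,0,-0.04,0,0,0,-0.04,0,0,0,-0.04,0,0,0,-0.04,0,0,0,0,0,0,0,0,0,0,0,0,0,0]
}}

```text
clock: 22.4
position: [580.1, -225.3, 140.8]
ee_rot: [-0.068, 0.998, 0.0, -0.0]
contact_force: [0.5, -0.4, -0.4]
gripper_width: 0.7
grasp_force: 0.0
```

```bash
python3 - <<'E'
from h import *
st()
import cv2
a=get_image("scene")[90:290,210:430,::-1]
cv2.imwrite("pics/c6.png",cv2.resize(a,None,fx=2.9,fy=2.9,interpolation=cv2.INTER_CUBIC))
E
```

```text
clock 22.4 track [  27.  -153.7  140.8] yaw of tool y vs uphill 0.0007 F [ 0.5 -0.4 -0.4] 0.6715842314225628
```

View pics/c6.png

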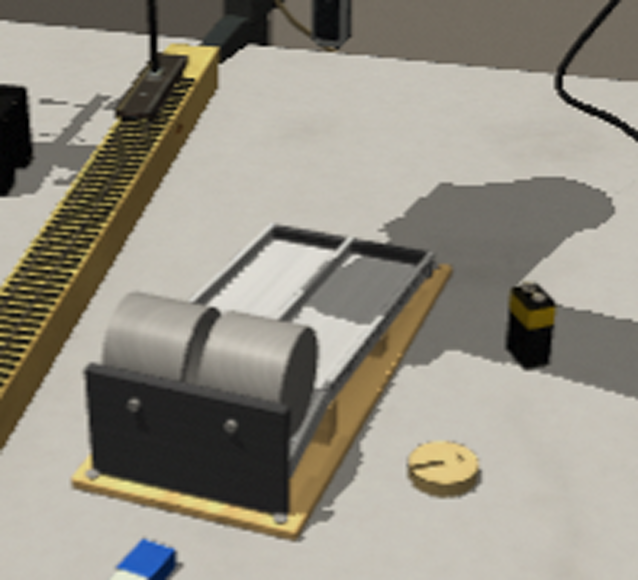

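Both rollers are in their seats against the plate at crop (160,340) and (255,360). The mass, battery and eraser look undisturbed and the arm is clear.

```bash
python3 -c "
from bench import *
print(job_done())"
```

```text
the job is handed in; nothing more can be done
None
```

I pushed both rollers over the crest, and the last picture shows them seated against the stop plate with the bystanders undisturbed; I handed the job in at about 22 s and it returned no verdict.

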